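# Park the captive screw and open the curing box

### The arm

A 6-joint arm with a two-finger parallel gripper is mounted at the origin on a cart in front of the work surface, level with it; the furniture and walls round the work are solid. World frame = base frame: x ahead of the robot, y to its left, z up, the work surface at z = 0. Lengths are in mm, angles in rad, forces in N, time in s.
With the tool pointing down it reaches from about 375 to 975 mm from the base axis. Payload 3.8 kg.
Tool frame: the origin (TCP) lies on the centre line of the jaws, within the pads' length; the fingertips stand 8 mm ahead of it and the grasp point (between the pads) lies 11 mm behind it; z points along the fingers, y is the direction in which the jaws open and shut (so a half turn about z gives the same grasp; the last joint's range is limited). The gripper opens to 85 mm and grips with 20 to 120 N. Pads are 22 mm wide; open, the fingers measure 114 mm over their backs; the gripper's body (76 mm by 85 mm) begins 54 mm behind the grasp point. The pads swing forward as they close: fully open they stand 13 mm farther back than shut.
Start: joints at [-1.222, 0.264, 1.604, -0, 1.274, -0.037], TCP at [253.997, -625.383, 239.28] pointing down, gripper open.
Joint ranges: [-2.63, 2.63], [-0.94, 2.18], [0.31, 2.57], [-1.31, 4.45], [0, 2.66], [-2.55, 2.55]. Speed limits (rad/s): [2.57, 2.57, 3.14, 3.14, 3.14, 3.14].

### API

Orientations are given as a rotation vector (axis times angle).
In Python, from station import get_state, eyes, ticket gives the robot as it stands. The module is installed in compiled form; this text tells all that it offers.
- The arm moves only by the tool step_arm, never from a script. Its argument "steps" is text: rows parted by semicolons, each of 5 numbers parted by spaces: the finger opening in cm, from 0 to 8.54, then the shift along the tool's x, y, z in cm, then the turn about the tool's z in degrees. In form: gripper tx ty tz twist; .... A call has exactly 8 rows; each row is the pose to reach, as a shift and turn from the pose commanded when the call began, along the tool's axes at that moment; what a row does not reach only later rows make up. A row lasts 1/10 s, in which the tool goes at most 50 mm and 8.59 degrees, less where a joint would pass 70% of its speed; a pose out of reach is approached as far as the arm can. A call with a gripper value outside its range is refused whole. The fingers move at their own pace and stop on an object; "newtons" is the grip in N (left out, the last holds). Time passes only in rows, so rows that repeat a pose let the fingers close, or fill a call up. It gives the time, the measured TCP pose, the force and the opening at its end, in the units of the state.
- get_state(): the state, without advancing time (a new reading comes with each control period).
- eyes.get_image(name): name is "scene" or "top" or "wrist"; returns a dict with "frame" (480x640x3 uint8, red, green, blue), "fovy" (degrees; the focal length in pixels is half the picture's height over the tangent of half this angle, whatever the lens; pixels are square), "cx", "cy" (the principal point, pixels), "k1" (the pictures are not rectified: a ray, as slopes to the right and down, at radius r is drawn at 1 + k1 r^2 times it, then the intrinsics apply), "position" and "rotation" of the camera in the world; the wrist camera has in their place "hand_eye" (4x4, takes a point from camera to tool coordinates, whose origin is the TCP and whose axes are the flange's). Camera axes: x right, y down, z forward; pixel columns grow to the right and rows downward; lengths in mm; the calibration is good to about 2 mm. A picture is of the moment at which its call begins: read the wrist's pose just before it. There is no depth.
- ticket.sign_off(): hands the job in, once; it reports no verdict.
The state is a dict: "t": time; "joint_positions": joint angles; "qvel": joint speeds; "joint_torque": joint torques, N m; "ee_pos": TCP position; "eef_rot": TCP orientation; "wrist_force": force on the tool from outside, world axes, zero at the start; "wrist_torque": the same for the moment, N m; "opening": finger opening in mm.
Only numpy, scipy, OpenCV 4.12 (cv2) and the standard library are available. Lean on these libraries where they do the work, as an engineer would, in place of code of your own. Each camera call takes 0.05 s, during which the arm holds its last target. There are 200 camera calls.

### The job

Unlock the curing box on the table and open it: draw its spring-loaded captive screw straight outward until it meets its stop, ease back a hair, and turn it counterclockwise, about a third of a turn, so that its thread catches and it is driven up onto its parking land, where it stays out by itself. Be gentle with the screw: feel for the stop and never strain the thread or the locked cover. With the screw parked and let go, slide the cover fully open by its pull tab, let go, and leave the other things on the table where they are.

Things in the scene. Friction and masses are not known exactly. Their poses are not given: they have to be found in the camera images.
- curing_box: Grey sheet-metal box bolted to the table, 160 mm (its x) by 220 mm (its y) by 45 mm high; origin at the centre of its underside, z up. Aluminium rails along its long sides rise to 55 mm; between them lies a blue sliding cover, top face 49.5 mm above the table, that opens towards the box's -y. Two filled moulds lie inside.
- captive_screw: Steel knurled thumb screw, axis vertical, standing in the bushing on the cover, 70 mm from the box's middle towards its -y end. Head 24 mm diameter, 22 mm tall, 89.5 to 111.5 mm above the table at rest; grip it from above at any yaw. Red mark on top along its own x. Origin on its axis, 62 mm below the head's top. Its point locks the cover while it is drawn out less than about 8 mm.
- screw_head (a point): Centre of the top face of the screw's head, rises with the screw; 22 mm of head below it, and 2 mm below the head (at rest) the bushing's top. A spring draws the screw inward (down): about 5 N to lift it off, rising by 0.2 N per mm; it moves damped (0.1 N per mm/s).
- screw_pull (a joint): How far the screw is drawn outward (up), m; 0 at rest. Drawn out at its starting angle it meets a firm stop somewhere from 9 to 23 mm: this height is hidden, differs each time and must be felt (pull rises steeply above the spring's 5 to 10 N). The lug enters the thread when 0 to 1.5 mm below the felt stop; lower, it is blocked or turns under it. Parked it reads 10 to 26 mm.
- screw_turn (a joint): Turn of the screw, rad, counterclockwise from above positive; starts at -0.6 to -0.15, end stop 2.0. At the right height the thread catches it from 0.3 on, it rises 2.5 mm evenly from 0.35 to 1.15 (move up with it), then a level parking land; 1.25 and more is parked. About 1.95 rad from the start does it. Beyond 0.5 it stays if let go, to be gripped afresh.
- bushing: Round aluminium bushing, 32 mm diameter, 38 mm tall, flange 46 mm, fixed on the cover round the screw's shank, with the thread hidden inside; origin on the screw's axis in the cover's top face. More than 16 N between screw and bushing strains the thread.
- keeper: Dark steel cross rib inside the box, under the cover, with the hole that the screw's point locks into; origin in the rib 38 mm above the table, under the screw while the cover is shut.
- cover (a joint): How far the cover is slid open, m: 0 shut, 0.08 fully open; it moves along the box's -y direction, with the bushing and screw on it. Needs about 3 N and stays where it is left.
- pull_tab (a point): Middle of the top edge of the black upright pull tab on the cover: 44 mm wide (box's x), 10 mm thick (box's y), 34 mm tall above the cover's top face, top 83.5 mm above the table. Pinch across the 10 mm from above, or push it.
- vial_rose: Loose small vial with white cap and pink glitter, 27 mm wide, 45 mm tall, upright; origin under its centre. Leave alone.
- vial_magenta: Loose small vial with white cap and magenta glitter, 27 mm wide, 45 mm tall, upright; origin under its centre. Leave alone.
- masking_tape: Loose roll of blue masking tape lying flat, 100 mm diameter, 24 mm high; origin under its centre. Leave alone.
- mixing_stick: Loose wooden mixing stick lying flat, 150 mm long (its y), 18 mm wide, 9 mm high; origin under its centre. Leave alone.

How it is judged (in metres and radians):
On the way, in this order (a step that is already met when the one before it is completed fails the run):
1. the screw is drawn out, the cover still shut (value of joint screw_pull above 0.008 m and value of joint cover below 0.004 m), for 0.1 s.
2. the screw stands parked by itself, let go by the fingers, the cover still shut (value of joint screw_pull above 0.009 m and value of joint screw_turn above 1.25 rad and contact force between the fingers and captive_screw below 0.3 N and value of joint cover below 0.004 m), for 0.2 s.
At the end, for the whole second after the job is handed in: The screw is parked (turned to at least 1.25 rad and staying drawn out more than 9 mm by itself) and the cover is slid open at least 72 mm of its 80 mm (value of joint screw_pull above 0.009 m and value of joint screw_turn above 1.25 rad and value of joint cover above 0.072 m); the robot touches nothing.
It fails at once if the thread is strained: more than 16 N between the screw and the bushing with its thread (contact force between captive_screw and bushing above 16 N).
It fails at once if the cover is forced while locked: more than 16 N between the screw's point and the cross rib (contact force between captive_screw and keeper above 16 N).
It fails at once if a loose bystander (vial, tape roll, mixing stick) is moved more than 20 mm (distance of any of vial_rose, vial_magenta, masking_tape, mixing_stick from where it was at the start of the episode above 0.02 m).
It also fails if it takes over 72 s, if anything falls off the work surface, if the arm or the gripper's body presses on something with over 40 N, if the wrist force passes 120 N, or if a joint passes its speed limit or range.

## Working session

There is one attempt and no reset: what is moved stays moved. The work goes in short steps, Python scripts to look and compute and a tool call to move; the robot and the scene stay as the last step left them, time stands still between calls to the robot, and variables do not carry over. Pictures are saved under pics/ and viewed, about 8 in all and at most 12, crops included, and the job is handed in when it is done.

Besides the shell and the picture viewer there is one more tool, called as name(argument=value, ...) on one line, values as JSON. step_arm: Moves the arm, as the interface text tells. Its arguments: {"type":"object","properties":{"steps":{"type":"string"},"newtons":{"type":"number"}},"required":["steps"]}

```bash
mkdir -p pics; cat > h.py <<'E'
import numpy as np, cv2
from scipy.spatial.transform import Rotation as R
from station import get_state, eyes, ticket
def cam(name):
    s=get_state(); d=eyes.get_image(name); d=dict(d)
    f=240/np.tan(np.radians(d['fovy'])/2); d['f']=f
    if 'hand_eye' in d:
        T=np.eye(4);T[:3,:3]=R.from_rotvec(s['eef_rot']).as_matrix();T[:3,3]=s['ee_pos']
        M=T@np.array(d['hand_eye']); d['P']=M[:3,3]; d['Rm']=M[:3,:3]
    else:
        d['P']=np.array(d['position']); r=np.array(d['rotation']); d['Rm']=r if r.shape==(3,3) else R.from_rotvec(r).as_matrix()
    return d
def save(d,n): cv2.imwrite('pics/'+n,d['frame'][:,:,::-1])
def ray(d,u,v):
    x=np.array([(u-d['cx'])/d['f'],(v-d['cy'])/d['f']]); y=x.copy()
    for _ in range(20): y=x/(1+d['k1']*(y@y))
    r=d['Rm']@np.array([y[0],y[1],1]); return r/np.linalg.norm(r)
def onz(d,u,v,z):
    r=ray(d,u,v); return d['P']+r*(z-d['P'][2])/r[2]
def proj(d,p):
    c=d['Rm'].T@(np.array(p)-d['P']); y=c[:2]/c[2]; y=y*(1+d['k1']*(y@y)); return y*d['f']+[d['cx'],d['cy']]
E
python3 - <<'E'
from h import *
print(get_state())
for n in('top','scene'):
    d=cam(n); save(d,n+'0.png'); print(n,d['P'],d['Rm'].round(3).tolist(),d['f'],d['k1'])
E
```

```text
{'t': 0.0, 'joint_positions': array([-1.22189826e+00,  2.64776617e-01,  1.60537492e+00, -2.59151979e-05,
        1.27368496e+00, -3.69120404e-02]), 'qvel': array([ 1.63869355e-03,  7.88117856e-04,  6.42271591e-05, -8.94638574e-04,
       -1.99721351e-03,  9.89161512e-04]), 'joint_torque': array([ 9.90016488e-04, -5.15104973e+01, -3.67317045e+01, -9.33010460e-05,
        1.28708855e-02,  1.70192862e-05]), 'ee_pos': array([ 253.7495199 , -624.72351717,  237.94568934]), 'eef_rot': array([-3.08114660e+00, -6.01864970e-01,  5.85615173e-04]), 'wrist_force': array([ 0.10720893,  0.89367697, -0.29537786]), 'wrist_torque': array([-0.01816492,  0.00600897,  0.01941199]), 'opening': 85.22092227095276}
top [-243.65852473 -138.46284648 1660.16595967] [[0.159, -0.899, 0.408], [-0.987, -0.143, 0.069], [-0.004, -0.414, -0.91]] 618.0813770682327 -0.04467840553603295
scene [-185.16272396  703.43783285  571.85204262] [[-0.753, -0.281, 0.594], [-0.657, 0.353, -0.666], [-0.023, -0.892, -0.451]] 435.20852305575846 0.035288676669305685
```

View pics/top0.png

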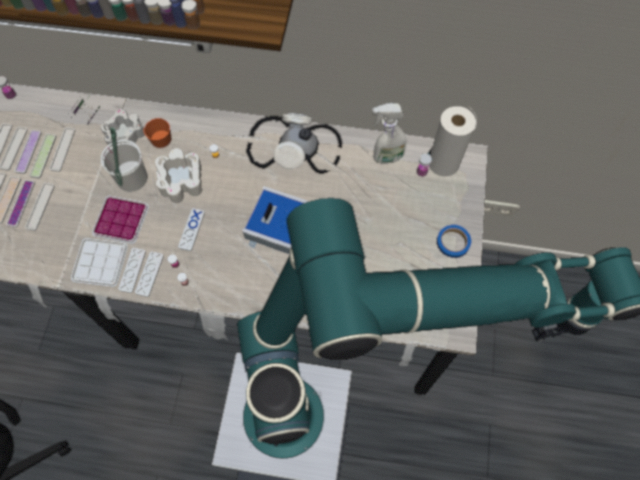

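View pics/scene0.png

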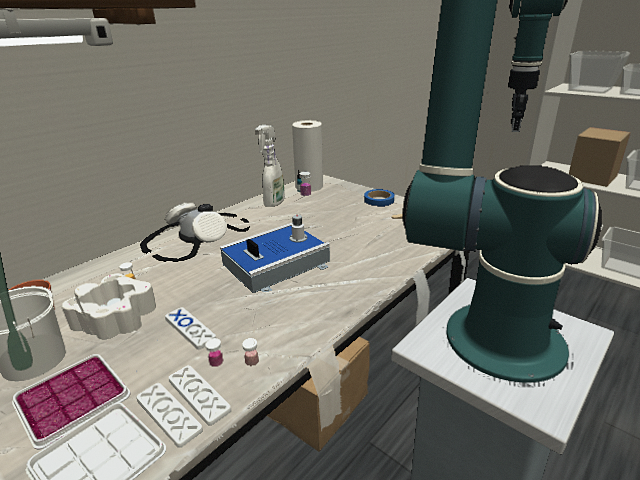

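```bash
python3 - <<'E'
from h import *
d=cam('top'); s=cam('scene')
for n,(u,v),z in[('tab top',(268,209),83),('cornerL',(245,237),49),('cornerT',(263,190),49),('tape',(453,240),12),('v1',(173,260),45),('v2',(182,279),45)]: print(n,onz(d,u,v,z).round())
for n,(u,v),z in[('tab top',(252,239),83.5),('screw',(297,215),111.5),('near corner',(251,288),0),('left',(222,252),49),('far right',(329,242),49),('back',(295,222),49)]: print(n,onz(s,u,v,z).round())
st=get_state();print(R.from_rotvec(st['eef_rot']).as_matrix().round(3).tolist())
c=s['frame'][180:310,200:360]; cv2.imwrite('pics/c1.png',cv2.resize(c,(800,650),interpolation=cv2.INTER_CUBIC)[:600,:,::-1])
E
```

```text
tab top [555. 142.  83.]
cornerL [472. 197.  49.]
cornerT [633. 176.  49.]
tape [ 575. -403.   12.]
v1 [371. 386.  45.]
v2 [319. 346.  45.]
tab top [568. 134.  84.]
screw [535.  11. 112.]
near corner [510. 196.   0.]
left [626. 184.  49.]
far right [455. -18.  49.]
back [605. -46.  49.]
[[0.926, 0.376, -0.001], [0.376, -0.926, 0.001], [0.0, -0.001, -1.0]]
```

View pics/c1.png

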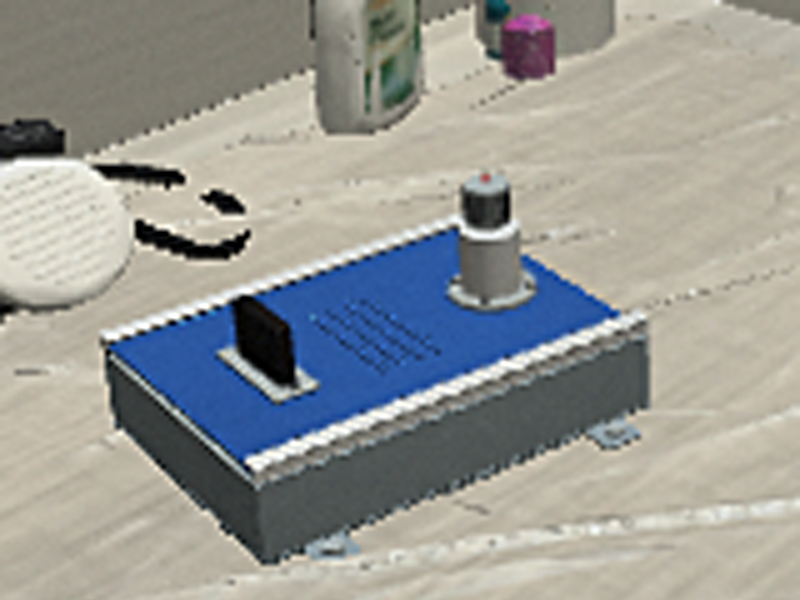

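step_arm(steps="8.5 3.4 -3.6 -2 0; 8.5 6.8 -7.2 -4 0; 8.5 10.2 -10.8 -6 0; 8.5 13.6 -14.4 -6 0; 8.5 17 -18 -6 0; 8.5 20.4 -21.6 -6 0; 8.5 23.8 -25.2 -6 0; 8.5 27.2 -28.8 -6 0")

```text
t: 1.0
ee_pos: [395.2, -260.9, 299.3]
eef_rot: [3.083, 0.601, 0.001]
wrist_force: [0.5, 0.1, 0.1]
opening: 85.1
```

step_arm(steps="8.5 3.4 -3.4 0 0; 8.5 6.8 -6.8 0 0; 8.5 10.2 -10.2 0 0; 8.5 13.6 -13.6 0 0; 8.5 17 -17 0 0; 8.5 18.7 -18.9 0 0; 8.5 18.7 -18.9 0 0; 8.5 18.7 -18.9 0 0")

```text
t: 1.8
ee_pos: [497.0, -17.1, 299.0]
eef_rot: [3.082, 0.605, -0.001]
wrist_force: [-0.0, -0.6, -0.7]
opening: 84.7
```

```bash
python3 - <<'E'
from h import *
d=cam('wrist'); save(d,'w0.png'); s=get_state(); print(s['ee_pos'],s['joint_positions'].round(3),d['P'],d['Rm'].round(3).tolist(),d['f'],d['k1'],s['t'],s['wrist_force'])
for p in[(560,138,83),(535,11,111.5)]: print(proj(d,p))
t=cam('top'); save(t,'top1.png')
E
```

```text
[496.82400246 -17.80781278 299.05389412] [-8.500e-02 -1.100e-01  1.895e+00 -1.000e-03  1.357e+00  1.099e+00] [572.34001693  13.95566848 433.09155789] [[0.379, -0.876, -0.298], [-0.925, -0.359, -0.122], [-0.0, 0.322, -0.947]] 363.1885598697866 -0.03329815827317119 1.85 [ 0.25174594 -0.51006528  0.82783644]
[182.06085008  77.02266246]
[302.93533083 161.20480716]
```

View pics/w0.png

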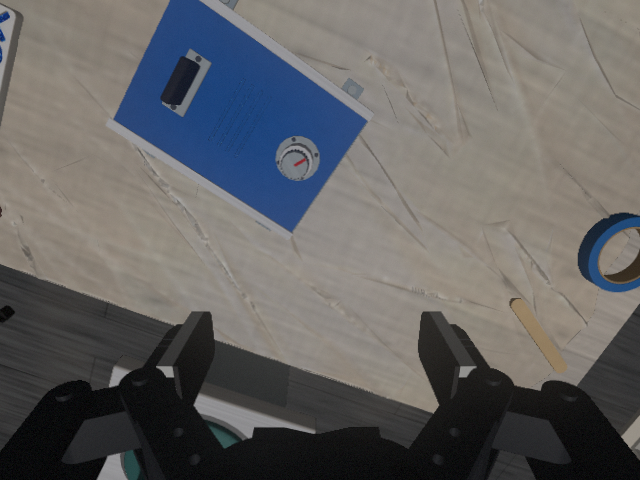

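```bash
cat > m.py <<'E'
from h import *
def head(d,z,box):
    f=d['frame'].astype(int); u0,u1,v0,v1=box
    red=(f[:,:,0]>f[:,:,1]+60)&(f[:,:,0]>f[:,:,2]+60); m=np.zeros_like(red); m[v0:v1,u0:u1]=1
    v,u=np.nonzero(red&m); P=np.array([onz(d,a,b,z) for a,b in zip(u,v)])[:,:2]; c=P.mean(0)
    w=np.linalg.svd(P-c)[2][0]; t=(P-c)@w
    return c,np.degrees(np.arctan2(w[1],w[0])),t.min(),t.max(),len(u)
E
python3 - <<'E'
from m import *
d=cam('wrist'); print(head(d,111.5,(265,330,125,200)))
c=d['frame'][112:212,222:372]; cv2.imwrite('pics/c2.png',cv2.resize(c,(750,500),interpolation=cv2.INTER_CUBIC)[:,:,::-1])
f=d['frame'].astype(int); b=((f[:,:,2]>f[:,:,0]+60)).astype(np.uint8); b[:,500:]=0; b[:,:60]=0
k=max(cv2.findContours(b,0,2)[0],key=cv2.contourArea)
P=np.array([onz(d,*q[0],49.5)[:2] for q in k]).astype(np.float32); print(cv2.minAreaRect(P), cv2.boxPoints(cv2.minAreaRect(P)))
k2=(f.max(2)<50).astype(np.uint8); k2[150:]=0;k2[:,:130]=0;k2[:,230:]=0
v,u=np.nonzero(k2); print('tab',len(u),u.min(),u.max(),v.min(),v.max(),onz(d,u.mean(),v.mean(),75))
E
```

```text
(array([533.34470844,  13.46790929]), np.float64(143.9725262998896), np.float64(-4.9545106186601515), np.float64(4.962097229539666), 28)
((542.4429931640625, 85.40531921386719), (214.2337646484375, 140.66763305664062), 78.42512512207031) [[452.04672    -5.4207916]
 [589.85364   -33.645523 ]
 [632.83923   176.23143  ]
 [495.03235   204.45616  ]]
tab 977 160 197 57 104 [555.47292351 141.73232191  75.        ]
```

View pics/c2.png

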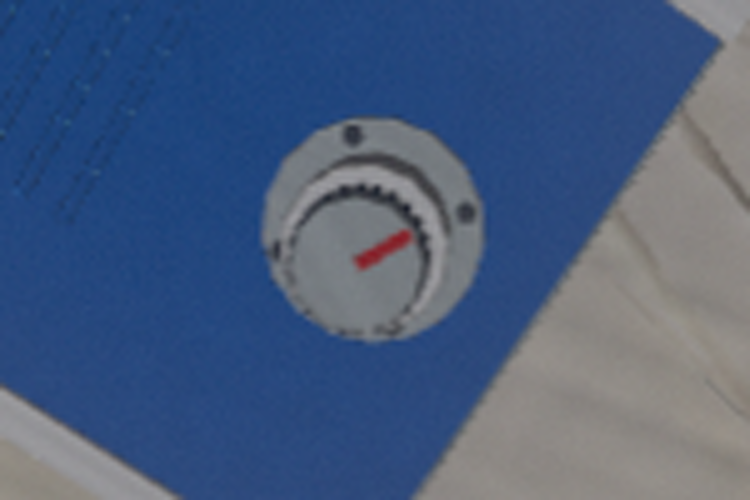

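step_arm(steps="8.5 1 -0.5 2 0; 8.5 2 -1 4 0; 8.5 3 -1.5 6 0; 8.5 4.3 -1.95 8 0; 8.5 4.3 -1.95 9.9 0; 6 4.3 -1.95 9.9 0; 6 4.3 -1.95 9.9 0; 6 4.3 -1.95 9.9 0")

```text
t: 2.75
ee_pos: [530.4, 16.1, 201.7]
eef_rot: [3.083, 0.6, 0.003]
wrist_force: [-0.3, -0.7, 0.7]
opening: 59.9
```

```bash
python3 - <<'E'
from m import *
d=cam('wrist'); s=get_state(); print(s['ee_pos'],s['eef_rot'],s['joint_positions'].round(3),s['opening'],s['wrist_force'])
u,v=proj(d,(529.2,16.5,111.5)).round().astype(int); print(u,v)
c,a,lo,hi,n=head(d,111.5,(max(u-60,0),u+60,max(v-60,0),min(v+60,480))); print(c,a,lo,hi,n)
w=np.array([np.cos(np.radians(a)),np.sin(np.radians(a))]); w*=np.sign(w[0]); print('centre',c-5.0*w)
x=d['frame'][max(v-75,0):v+75,u-100:u+100]; cv2.imwrite('pics/c3.png',cv2.resize(x,None,fx=4,fy=4,interpolation=cv2.INTER_CUBIC)[:,:,::-1]); print(max(v-75,0),u-100)
E
```

```text
[530.48889583  16.21154183 201.89986979] [3.08307428 0.60054128 0.0039799 ] [-0.016  0.017  1.955 -0.     1.168  1.17 ] 59.8505173756726 [0.03374349 0.74469887 0.08331229]
315 250
[533.43792209  13.42449985] 141.9277397602768 -5.112772292957577 5.018260931211036 47
centre [529.50175375  16.50777389]
175 215
```

View pics/c3.png

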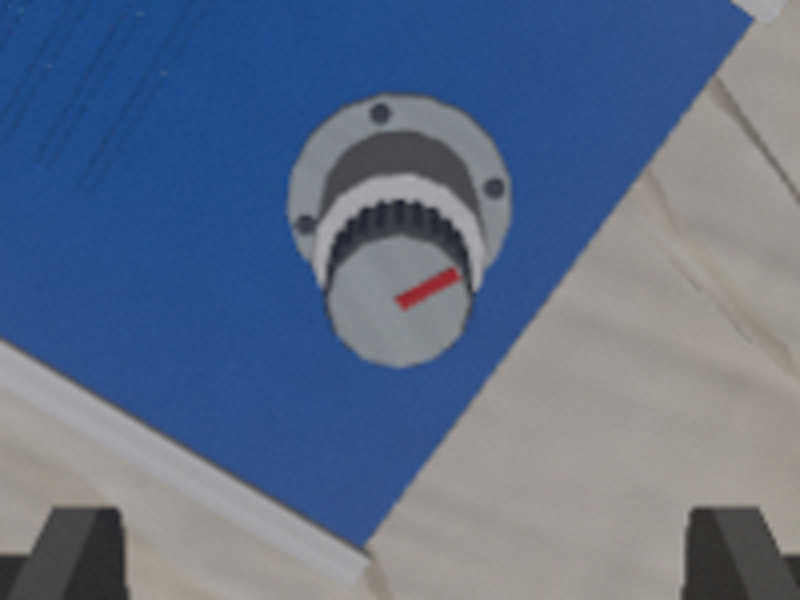

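step_arm(steps="5 0 0 2 0; 4 -0.07 -0.05 4 0; 4 -0.07 -0.05 6 0; 4 -0.07 -0.05 8 0; 4 -0.07 -0.05 9 0; 4 -0.07 -0.05 10 0; 3.4 -0.07 -0.05 10.1 0; 3.4 -0.07 -0.05 10.1 0", newtons=20)

```text
t: 3.6
ee_pos: [529.3, 17.0, 99.8]
eef_rot: [3.083, 0.602, 0.001]
wrist_force: [0.0, 0.5, -0.6]
opening: 34.4
```

step_arm(steps="3.2 0 0 0 0; 3 0 0 0 0; 2.9 0 0 0 0; 2.8 0 0 0 0; 2.7 0 0 0 0; 2.65 0 0 0 0; 2.6 0 0 0 0; 2.6 0 0 0 0")

```text
t: 4.4
ee_pos: [528.8, 17.0, 99.2]
eef_rot: [-3.083, -0.602, 0.0]
wrist_force: [0.2, -0.3, 0.9]
opening: 25.9
```

step_arm(steps="2.57 0 0 0 0; 2.54 0 0 0 0; 2.51 0 0 0 0; 2.48 0 0 0 0; 2.46 0 0 0 0; 2.44 0 0 0 0; 2.43 0 0 0 0; 2.42 0 0 0 0")

```text
t: 5.2
ee_pos: [529.0, 16.9, 99.3]
eef_rot: [3.083, 0.602, 0.0]
wrist_force: [-0.3, -1.3, -0.6]
opening: 24.5
```

step_arm(steps="2.42 0 0 0 0; 2.4 0 0 0 0; 2.39 0 0 0 0; 2.38 0 0 0 0; 2.37 0 0 0 0; 2.36 0 0 0 0; 2.35 0 0 0 0; 2.34 0 0 0 0")

```text
t: 6.0
ee_pos: [529.0, 16.8, 99.4]
eef_rot: [3.083, 0.602, 0.0]
wrist_force: [0.7, -4.8, 0.3]
opening: 23.6
```

step_arm(steps="2.34 0 0.02 0 0; 2.34 0 0.03 0 0; 2.34 0 0.03 0 0; 2.33 0 0.03 0 0; 2.33 0 0.03 0 0; 2.32 0 0.03 0 0; 2.32 0 0.03 0 0; 2.32 0 0.03 0 0")

```text
t: 6.8
ee_pos: [529.0, 16.8, 99.4]
eef_rot: [3.083, 0.602, 0.0]
wrist_force: [0.4, -3.2, 2.1]
opening: 23.4
```

step_arm(steps="2.32 0 0.03 0 0; 2.32 0 0.05 0 0; 2.32 0 0.05 0 0; 2.3 0 0.05 0 0; 2.3 0 0.05 0 0; 2.28 0 0.05 0 0; 2.25 0 0.05 0 0; 2.25 0 0.05 0 0")

```text
t: 7.6
ee_pos: [529.1, 16.6, 99.4]
eef_rot: [-3.083, -0.602, 0.0]
wrist_force: [-1.7, 0.6, 3.7]
opening: 23.2
```

step_arm(steps="2.2 0 0 0 0; 2.1 0 0 0 0; 2 0 0 0 0; 1.9 0 0 0 0; 1.8 0 0 0 0; 1.8 0 0 0 0; 1.8 0 0 -0.1 0; 1.8 0 0 -0.1 0", newtons=30)

```text
t: 8.4
ee_pos: [529.0, 16.6, 99.5]
eef_rot: [-3.083, -0.602, 0.0]
wrist_force: [1.8, 1.8, -2.4]
opening: 22.8
```

step_arm(steps="1.8 0 0 -0.15 0; 1.8 0 0 -0.3 0; 1.8 0 0 -0.45 0; 1.8 0 0 -0.6 0; 1.8 0 0 -0.7 0; 1.8 0 0 -0.75 0; 1.8 0 0 -0.75 0; 1.8 0 0 -0.75 0")

```text
t: 9.2
ee_pos: [528.9, 16.4, 107.7]
eef_rot: [-3.083, -0.602, 0.001]
wrist_force: [2.3, 2.2, -6.9]
opening: 22.9
```

step_arm(steps="1.8 0 0 -0.03 0; 1.8 0 0 -0.06 0; 1.8 0 0 -0.09 0; 1.8 0 0 -0.1 0; 1.8 0 0 -0.1 0; 1.8 0 0 -0.1 0; 1.8 0 0 -0.1 0; 1.8 0 0 -0.1 0")

```text
t: 10.0
ee_pos: [528.9, 16.3, 108.7]
eef_rot: [-3.083, -0.602, 0.001]
wrist_force: [1.1, 3.0, -7.5]
opening: 23.0
```

step_arm(steps="1.8 0 0 -0.03 0; 1.8 0 0 -0.06 0; 1.8 0 0 -0.09 0; 1.8 0 0 -0.1 0; 1.8 0 0 -0.1 0; 1.8 0 0 -0.1 0; 1.8 0 0 -0.1 0; 1.8 0 0 -0.1 0")

```text
t: 10.8
ee_pos: [528.9, 16.3, 109.7]
eef_rot: [-3.083, -0.602, 0.001]
wrist_force: [0.5, 4.1, -6.3]
opening: 22.6
```

step_arm(steps="1.8 0 -0.02 -0.03 0; 1.8 0 -0.03 -0.06 0; 1.8 0 -0.03 -0.09 0; 1.8 0 -0.03 -0.1 0; 1.8 0 -0.03 -0.1 0; 1.8 0 -0.03 -0.1 0; 1.8 0 -0.03 -0.1 0; 1.8 0 -0.03 -0.1 0")

```text
t: 11.6
ee_pos: [528.9, 16.4, 110.7]
eef_rot: [3.083, 0.602, -0.0]
wrist_force: [0.6, 0.4, -6.6]
opening: 22.8
```

step_arm(steps="1.8 0 0 -0.03 0; 1.8 0 0 -0.06 0; 1.8 0 0 -0.09 0; 1.8 0 0 -0.1 0; 1.8 0 0 -0.1 0; 1.8 0 0 -0.1 0; 1.8 0 0 -0.1 0; 1.8 0 0 -0.1 0")

```text
t: 12.4
ee_pos: [528.9, 16.5, 111.7]
eef_rot: [3.083, 0.602, -0.0]
wrist_force: [-1.1, -1.8, -7.5]
opening: 22.7
```

step_arm(steps="1.8 0 0 -0.03 0; 1.8 0 0 -0.06 0; 1.8 0 0 -0.08 0; 1.8 0 0 -0.08 0; 1.8 0 0 -0.08 0; 1.8 0 0 -0.08 0; 1.8 0 0 -0.08 0; 1.8 0 0 -0.08 0")

```text
t: 13.2
ee_pos: [529.0, 16.5, 112.6]
eef_rot: [3.083, 0.602, -0.0]
wrist_force: [-0.5, -1.8, -6.7]
opening: 22.6
```

step_arm(steps="1.8 0 0.01 -0.03 0; 1.8 0 0.01 -0.06 0; 1.8 0 0.01 -0.08 0; 1.8 0 0.01 -0.08 0; 1.8 0 0.01 -0.08 0; 1.8 0 0.01 -0.08 0; 1.8 0 0.01 -0.08 0; 1.8 0 0.01 -0.08 0")

```text
t: 14.0
ee_pos: [529.0, 16.5, 113.3]
eef_rot: [-3.083, -0.602, 0.0]
wrist_force: [-1.6, -2.0, -7.4]
opening: 23.0
```

step_arm(steps="1.8 0 0.01 -0.03 0; 1.8 0 0.01 -0.06 0; 1.8 0 0.01 -0.08 0; 1.8 0 0.01 -0.08 0; 1.8 0 0.01 -0.08 0; 1.8 0 0.01 -0.08 0; 1.8 0 0.01 -0.08 0; 1.8 0 0.01 -0.08 0")

```text
t: 14.8
ee_pos: [529.0, 16.5, 114.1]
eef_rot: [-3.083, -0.602, 0.0]
wrist_force: [-1.9, -1.5, -7.5]
opening: 23.0
```

step_arm(steps="1.8 0 0 -0.03 0; 1.8 0 0 -0.06 0; 1.8 0 0 -0.08 0; 1.8 0 0 -0.08 0; 1.8 0 0 -0.08 0; 1.8 0 0 -0.08 0; 1.8 0 0 -0.08 0; 1.8 0 0 -0.08 0")

```text
t: 15.6
ee_pos: [529.0, 16.4, 114.9]
eef_rot: [-3.083, -0.602, 0.0]
wrist_force: [-1.6, -1.1, -7.3]
opening: 22.9
```

step_arm(steps="1.8 0 0 -0.03 0; 1.8 0 0 -0.06 0; 1.8 0 0 -0.08 0; 1.8 0 0 -0.08 0; 1.8 0 0 -0.08 0; 1.8 0 0 -0.08 0; 1.8 0 0 -0.08 0; 1.8 0 0 -0.08 0")

```text
t: 16.4
ee_pos: [529.0, 16.4, 115.8]
eef_rot: [-3.083, -0.602, 0.0]
wrist_force: [-1.8, -1.0, -9.0]
opening: 22.8
```

step_arm(steps="1.8 0 0 -0.03 0; 1.8 0 0 -0.05 0; 1.8 0 0 -0.06 0; 1.8 0 0 -0.06 0; 1.8 0 0 -0.06 0; 1.8 0 0 -0.06 0; 1.8 0 0 -0.06 0; 1.8 0 0 -0.06 0")

```text
t: 17.2
ee_pos: [529.0, 16.4, 116.3]
eef_rot: [-3.083, -0.602, 0.0]
wrist_force: [-2.3, 0.5, -8.3]
opening: 22.9
```

step_arm(steps="1.8 0 0 -0.03 0; 1.8 0 0 -0.06 0; 1.8 0 0 -0.08 0; 1.8 0 0 -0.08 0; 1.8 0 0 -0.08 0; 1.8 0 0 -0.08 0; 1.8 0 0 -0.08 0; 1.8 0 0 -0.08 0")

```text
t: 18.0
ee_pos: [529.0, 16.4, 117.2]
eef_rot: [-3.083, -0.602, 0.0]
wrist_force: [-3.2, 0.6, -9.0]
opening: 22.9
```

step_arm(steps="1.8 -0.02 0 -0.03 0; 1.8 -0.02 0 -0.06 0; 1.8 -0.02 0 -0.08 0; 1.8 -0.02 0 -0.08 0; 1.8 -0.02 0 -0.08 0; 1.8 -0.02 0 -0.08 0; 1.8 -0.02 0 -0.08 0; 1.8 -0.02 0 -0.08 0")

```text
t: 18.8
ee_pos: [529.0, 16.4, 118.0]
eef_rot: [-3.083, -0.602, -0.0]
wrist_force: [-1.5, 1.3, -8.4]
opening: 22.6
```

step_arm(steps="1.8 0 0 -0.03 0; 1.8 0 0 -0.06 0; 1.8 0 0 -0.08 0; 1.8 0 0 -0.08 0; 1.8 0 0 -0.08 0; 1.8 0 0 -0.08 0; 1.8 0 0 -0.08 0; 1.8 0 0 -0.08 0")

```text
t: 19.6
ee_pos: [528.9, 16.4, 118.8]
eef_rot: [-3.083, -0.602, -0.0]
wrist_force: [-1.1, 1.0, -8.7]
opening: 22.6
```

step_arm(steps="1.8 0 0 -0.03 0; 1.8 0 0 -0.06 0; 1.8 0 0 -0.08 0; 1.8 0 0 -0.08 0; 1.8 0 0 -0.08 0; 1.8 0 0 -0.08 0; 1.8 0 0 -0.08 0; 1.8 0 0 -0.08 0")

```text
t: 20.4
ee_pos: [529.0, 16.3, 119.6]
eef_rot: [3.083, 0.602, 0.0]
wrist_force: [-0.3, 1.5, -9.5]
opening: 22.8
```

step_arm(steps="1.8 0 0 -0.03 0; 1.8 0 0 -0.06 0; 1.8 0 0 -0.08 0; 1.8 0 0 -0.08 0; 1.8 0 0 -0.08 0; 1.8 0 0 -0.08 0; 1.8 0 0 -0.08 0; 1.8 0 0 -0.08 0")

```text
t: 21.2
ee_pos: [529.0, 16.4, 120.4]
eef_rot: [-3.083, -0.602, -0.0]
wrist_force: [0.2, 2.3, -8.6]
opening: 22.5
```

step_arm(steps="1.8 0 0 -0.03 0; 1.8 0 0 -0.06 0; 1.8 0 0 -0.08 0; 1.8 0 0 -0.08 0; 1.8 0 0 -0.08 0; 1.8 0 0 -0.08 0; 1.8 0 0 -0.08 0; 1.8 0 0 -0.08 0")

```text
t: 22.0
ee_pos: [528.9, 16.3, 121.0]
eef_rot: [-3.083, -0.602, 0.0]
wrist_force: [1.1, 1.9, -13.4]
opening: 22.8
```

step_arm(steps="1.8 0 0 0.05 0; 1.8 0 0 0.09 0; 1.8 0 0 0.09 0; 1.8 0 0 0.09 -3; 1.8 0 0 0.09 -6; 1.8 0 0 0.09 -9; 1.8 0 0 0.09 -12; 1.8 0 0 0.09 -12")

```text
t: 22.8
ee_pos: [529.0, 16.1, 120.6]
eef_rot: [3.003, 0.922, 0.0]
wrist_force: [-0.3, 2.7, -10.3]
opening: 22.3
```

step_arm(steps="1.8 0 0 0.03 0; 1.8 0 0 0.03 -4; 1.8 0 0 0.03 -8; 1.8 0 0 0.03 -12; 1.8 0 0 0.03 -16; 1.8 0 0 0.03 -20; 1.8 0 0 0.03 -23; 1.8 0 0 0.03 -23")

```text
t: 23.6
ee_pos: [529.4, 15.8, 120.4]
eef_rot: [2.759, 1.5, 0.001]
wrist_force: [0.9, 0.0, -8.4]
opening: 22.9
```

```bash
python3 - <<'E'
from h import *
d=cam('wrist'); save(d,'w4.png'); s=get_state(); print(s['ee_pos'],s['wrist_force'],s['wrist_torque'],s['joint_positions'][5])
u,v=proj(d,(529.2,16.5,134)).round().astype(int); print(u,v)
x=d['frame'][v-75:min(v+75,480),u-100:u+100]; cv2.imwrite('pics/c4.png',cv2.resize(x,None,fx=4,fy=4,interpolation=cv2.INTER_CUBIC)[:,:,::-1])
E
```

```text
[529.38095813  15.86391597 120.34752259] [ 0.30195997 -0.33031704 -9.12545328] [-0.061171   -0.09339603  0.01086953] 0.5596555878259432
317 340
```

View pics/c4.png

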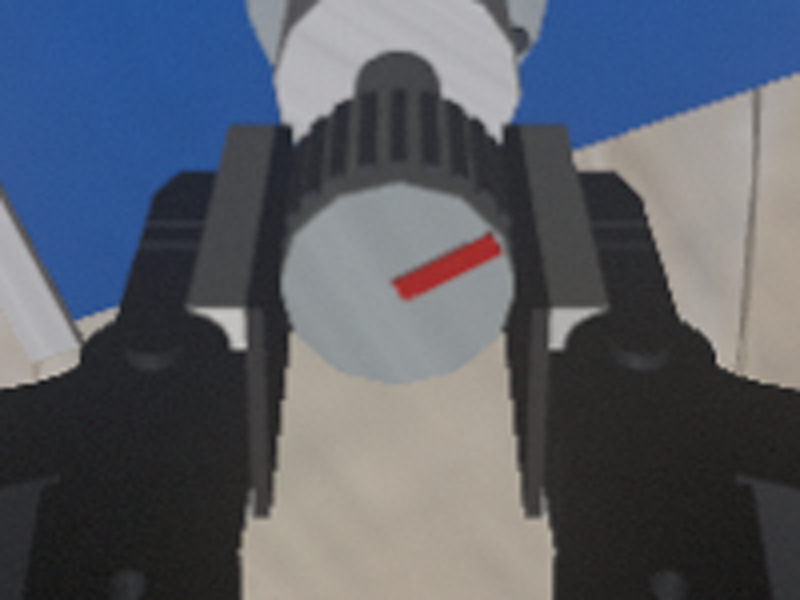

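step_arm(steps="1.8 0 0 0 -3; 1.8 0 0 0 -6; 1.8 0 0 0 -9; 1.8 0 0 -0.01 -12; 1.8 0 0 -0.02 -14; 1.8 0 0 -0.03 -16; 1.8 0 0 -0.03 -16; 1.8 0 0 -0.03 -16")

```text
t: 24.45
ee_pos: [529.7, 15.8, 120.7]
eef_rot: [2.524, 1.868, 0.001]
wrist_force: [2.6, -2.0, -9.0]
opening: 22.4
```

step_arm(steps="1.8 0 0.02 -0.02 -3; 1.8 0 0.03 -0.04 -6; 1.8 0 0.03 -0.05 -9; 1.8 0 0.03 -0.07 -12; 1.8 0 0.03 -0.08 -14; 1.8 0 0.03 -0.09 -16; 1.8 0 0.03 -0.09 -16; 1.8 0 0.03 -0.09 -16")

```text
t: 25.25
ee_pos: [529.9, 15.8, 121.5]
eef_rot: [2.239, 2.201, 0.001]
wrist_force: [4.1, -3.4, -9.4]
opening: 23.0
```

step_arm(steps="1.8 -0.02 0.03 -0.02 -3; 1.8 -0.04 0.05 -0.04 -6; 1.8 -0.04 0.05 -0.05 -9; 1.8 -0.04 0.05 -0.07 -12; 1.8 -0.04 0.05 -0.08 -14; 1.8 -0.04 0.05 -0.09 -16; 1.8 -0.04 0.05 -0.09 -16; 1.8 -0.04 0.05 -0.09 -16")

```text
t: 26.05
ee_pos: [530.3, 15.8, 122.3]
eef_rot: [1.911, 2.492, 0.001]
wrist_force: [4.1, -2.2, -9.5]
opening: 22.5
```

step_arm(steps="1.8 -0.02 0.03 -0.02 -3; 1.8 -0.04 0.05 -0.03 -6; 1.8 -0.04 0.05 -0.04 -9; 1.8 -0.04 0.05 -0.05 -12; 1.8 -0.04 0.05 -0.05 -15; 1.8 -0.04 0.05 -0.05 -18; 1.8 -0.04 0.05 -0.05 -18; 1.8 -0.04 0.05 -0.05 -18")

```text
t: 26.85
ee_pos: [530.6, 15.8, 122.8]
eef_rot: [1.499, 2.76, 0.001]
wrist_force: [4.5, 0.0, -9.5]
opening: 22.7
```

step_arm(steps="1.8 -0.02 0.03 0 -3; 1.8 -0.04 0.05 0 -6; 1.8 -0.04 0.05 0 -9; 1.8 -0.04 0.05 0 -12; 1.8 -0.04 0.05 0 -14; 1.8 -0.04 0.05 0 -14; 1.8 -0.04 0.05 0 -14; 1.8 -0.04 0.05 0 -14")

```text
t: 27.65
ee_pos: [530.9, 16.0, 122.6]
eef_rot: [-1.15, -2.923, -0.001]
wrist_force: [3.5, 1.2, -9.6]
opening: 22.9
```

step_arm(steps="1.8 0 0 0.02 0; 1.8 0 0 0.04 0; 1.8 0 0 0.04 0; 1.8 0 0 0.06 0; 1.8 0 0 0.06 0; 1.8 0 0 0.06 0; 1.8 0 0 0.06 0; 1.8 0 0 0.06 0")

```text
t: 28.45
ee_pos: [530.8, 15.5, 121.9]
eef_rot: [-1.149, -2.924, 0.0]
wrist_force: [3.9, 2.5, -9.3]
opening: 22.8
```

step_arm(steps="1.8 0 0.02 0.02 0; 1.8 0 0.03 0.04 0; 1.8 0 0.03 0.06 0; 1.8 0 0.03 0.06 0; 1.8 0 0.03 0.06 0; 1.8 0 0.03 0.06 0; 1.8 0 0.03 0.06 0; 1.8 0 0.03 0.06 0")

```text
t: 29.25
ee_pos: [530.9, 15.6, 121.3]
eef_rot: [-1.149, -2.924, 0.001]
wrist_force: [2.3, -0.1, -9.9]
opening: 22.6
```

step_arm(steps="1.8 0 0 0.02 0; 1.8 0 0 0.04 0; 1.8 0 0 0.05 0; 1.8 0 0 0.05 0; 1.8 0 0 0.05 0; 1.8 0 0 0.05 0; 1.8 0 0 0.05 0; 1.8 0 0 0.05 0")

```text
t: 30.05
ee_pos: [531.0, 15.6, 120.9]
eef_rot: [-1.149, -2.924, 0.001]
wrist_force: [-0.2, -1.7, -7.1]
opening: 22.7
```

step_arm(steps="1.8 0 0 0.01 0; 1.8 0 0 0.02 0; 1.8 0 0 0.03 0; 1.8 0 0 0.03 0; 1.8 0 0 0.03 0; 1.8 0 0 0.03 0; 1.8 0 0 0.03 0; 1.8 0 0 0.03 0")

```text
t: 30.85
ee_pos: [531.0, 15.6, 120.6]
eef_rot: [-1.149, -2.924, 0.0]
wrist_force: [-2.6, -2.8, -4.1]
opening: 23.0
```

```bash
python3 - <<'E'
from h import *
d=cam('wrist'); save(d,'w5.png'); s=get_state(); print(s['ee_pos'],s['wrist_force'],s['wrist_torque'],s['joint_positions'].round(2),s['t'])
a=cv2.imread('pics/w4.png')[265:415,217:417]; b=cv2.imread('pics/w5.png')[265:415,217:417]
cv2.imwrite('pics/c5.png',cv2.resize(np.hstack([a,b]),None,fx=2,fy=2,interpolation=cv2.INTER_CUBIC))
for n in('w4','w5'):
    f=cv2.imread(f'pics/{n}.png').astype(int)[265:415,217:417]
    m=(f[:,:,2]>f[:,:,1]+60)&(f[:,:,2]>f[:,:,0]+60); v,u=np.nonzero(m); print(n,u.mean()+217,v.mean()+265,u.min(),u.max(),v.min(),v.max())
E
```

```text
[531.01194844  15.64220144 120.62962414] [-2.66714884 -1.9184984  -4.14586428] [-0.42918825  0.46566555  0.00213798] [-0.02  0.1   2.03 -0.    1.01 -0.84] 30.9
w4 328.27450980392155 331.4640522875817 99 124 59 74
w5 328.21153846153845 331.3333333333333 98 124 59 74
```

View pics/c5.png

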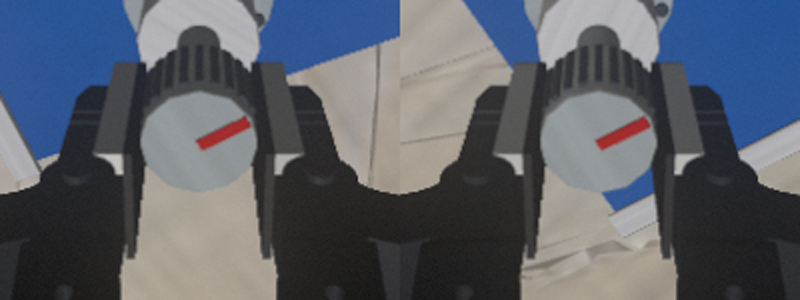

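step_arm(steps="1.8 0 0 0.02 0; 1.8 0 0 0.03 0; 2.2 0 0 0.03 0; 2.4 0 0 0.03 0; 2.7 0 0 0.03 0; 3 0 0 0.03 0; 3.4 0 0 0.03 0; 3.8 0 0 0.03 0")

```text
t: 31.7
ee_pos: [531.9, 15.9, 120.9]
eef_rot: [1.148, 2.923, 0.001]
wrist_force: [0.6, -0.4, -0.1]
opening: 38.2
```

step_arm(steps="4.5 0 0 0 0; 4.5 0 0 0 0; 4.5 0 0 -2 0; 4.5 0 0 -4 0; 4.5 0 0 -6 0; 4.5 0 0 -8 0; 4.5 0 0 -9 0; 4.5 0 0 -9 0")

```text
t: 32.5
ee_pos: [532.3, 15.7, 212.1]
eef_rot: [1.148, 2.921, 0.002]
wrist_force: [-0.1, 0.4, 0.3]
opening: 45.2
```

```bash
python3 - <<'E'
from m import *
s=get_state(); print(s['t'],s['ee_pos'],s['wrist_force'],s['opening'],s['eef_rot'])
d=cam('wrist'); save(d,'w6.png')
for z in(111.5,132.5):
    u,v=proj(d,(529.5,16.5,z)).round().astype(int); c,a,lo,hi,n=head(d,z,(u-50,u+50,v-50,v+50)); print(z,u,v,c,a,lo,hi,n)
f=d['frame'].astype(int)
u,v=proj(d,(555,139,83)); print('tab px',u,v)
E
```

```text
32.5 [532.34972802  15.72835237 212.06753485] [-0.06584495  0.37771512  0.30917046] 45.16678230948187 [1.14750147e+00 2.92089571e+00 2.05397806e-03]
111.5 315 243 [535.84072622  16.98511893] -102.68066642957922 -5.721424832659049 5.729453023396792 56
132.5 315 254 [529.98298344  21.88077545] -102.68066642957919 -5.2091037073287065 5.216413019144907 56
tab px 466.3949159277372 142.993273828086
```

View pics/w6.png

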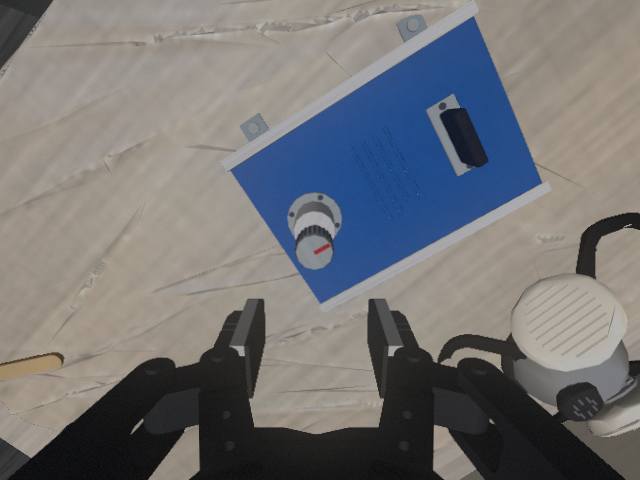

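step_arm(steps="2 2.1 3.3 0 -8; 0 4.2 6.6 0 -16; 0 6.3 9.9 0 -24; 0 8.4 13.2 0 -31.4; 0 8.4 13.2 4 -31.4; 0 8.4 13.2 8 -31.4; 0 8.4 13.2 8 -31.4; 0 8.4 13.2 8 -31.4")

```text
t: 33.35
ee_pos: [557.8, 169.2, 128.5]
eef_rot: [-0.314, -3.121, 0.003]
wrist_force: [0.1, 0.1, 0.2]
opening: -0.3
```

```bash
python3 - <<'E'
from m import *
s=get_state(); print(s['t'],s['ee_pos'],s['wrist_force'],s['opening'],s['eef_rot'])
e=s['eef_rot'];print(np.degrees(2*np.arctan2(e[1],e[0])))
d=cam('wrist'); save(d,'w7.png')
f=cv2.imread('pics/w6.png').astype(int); 
E
```

```text
33.35 [557.82500737 169.16264209 128.46981702] [0.06727154 0.0936786  0.17272886] -0.2635194945689901 [-3.14226577e-01 -3.12147985e+00  2.51462987e-03]
-191.496732251334
```

View pics/w7.png

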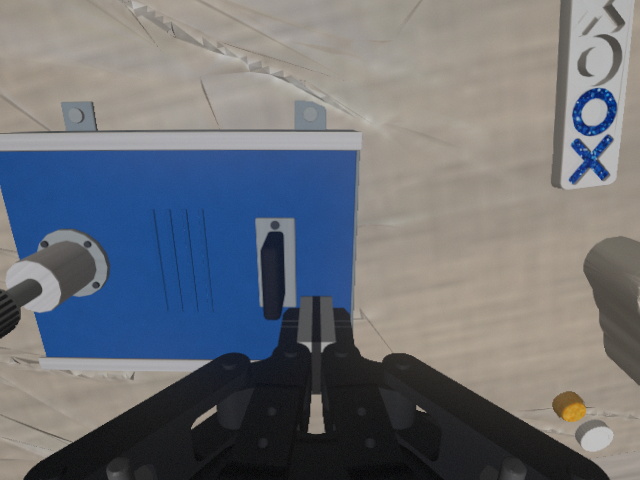

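step_arm(steps="0 -0.35 0.8 0 0; 0 -0.35 0.8 0 0; 0 -0.35 0.8 1 0; 0 -0.35 0.8 2.5 0; 0 -0.35 0.8 4 0; 0 -0.35 0.8 5.6 0; 0 -0.35 0.8 5.6 0; 0 -0.35 0.8 5.6 0")

```text
t: 34.2
ee_pos: [563.5, 176.5, 72.9]
eef_rot: [-0.314, -3.123, 0.001]
wrist_force: [0.5, 0.1, 0.9]
opening: -0.3
```

step_arm(steps="0 0 -0.4 0 0; 0 0 -0.8 0 0; 0 0 -1.2 0 0; 0 0 -1.6 0 0; 0 0 -2 0 0; 0 0 -2.4 0 0; 0 0 -2.8 0 0; 0 0 -2.8 0 0")

```text
t: 35.0
ee_pos: [559.1, 148.8, 74.6]
eef_rot: [0.315, 3.125, -0.0]
wrist_force: [1.1, 1.7, 0.5]
opening: -0.1
```

step_arm(steps="0 0 -0.8 0 0; 0 0 -1.6 0 0; 0 0 -2.4 0 0; 0 0 -3.2 0 0; 0 0 -4 0 0; 0 0 -4.8 0 0; 0 0 -5.4 0 0; 0 0 -5.4 0 0")

```text
t: 35.8
ee_pos: [547.3, 94.9, 73.8]
eef_rot: [-0.315, -3.124, 0.002]
wrist_force: [0.4, -0.5, 0.9]
opening: -0.4
```

step_arm(steps="0 0 -0.2 0 0; 0 0 -0.4 0 0; 0 0 -0.6 0 0; 0 0 -0.7 0 0; 0 0 -0.8 0 0; 0 0 -0.8 0 0; 0 0 -0.8 0 0; 0 0 -0.8 0 0")

```text
t: 36.6
ee_pos: [546.4, 88.4, 74.2]
eef_rot: [-0.314, -3.126, 0.001]
wrist_force: [-0.7, 1.9, -1.5]
opening: 0.3
```

```bash
python3 - <<'E'
from m import *
s=get_state(); print(s['t'],s['ee_pos'],s['wrist_force'])
d=cam('scene'); save(d,'s2.png'); f=d['frame'].astype(int)
x=d['frame'][170:310,180:380]; cv2.imwrite('pics/c8.png',cv2.resize(x,None,fx=4,fy=4,interpolation=cv2.INTER_CUBIC)[:,:,::-1])
for o in(0,80): print(proj(d,(528.9-.2*o,16.8-.98*o,132.5)))
E
```

```text
36.6 [546.36355322  88.3848304   74.18451694] [-0.69805509  1.91797561 -1.46041165]
[296.74403251 208.72429888]
[322.57546552 200.50920358]
```

View pics/c8.png

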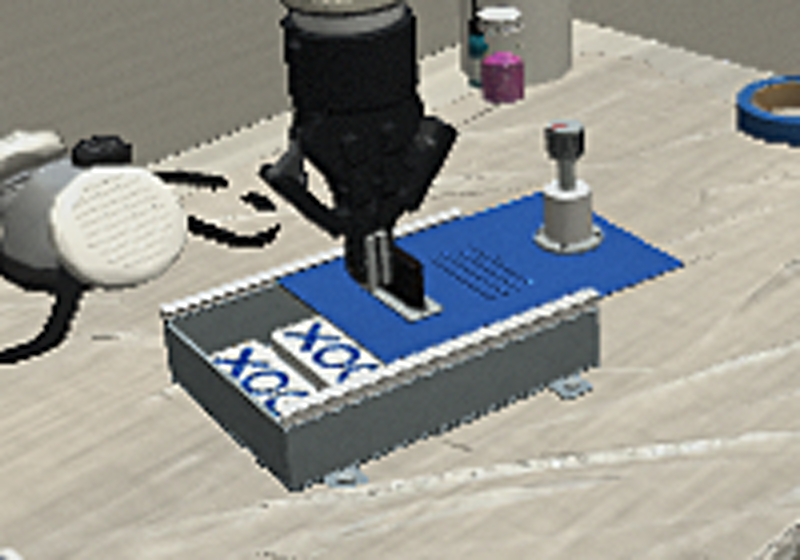

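step_arm(steps="0 0 -0.1 0 0; 0 0 -0.2 0 0; 0 0 -0.25 0 0; 0 0 -0.3 0 0; 0 0 -0.3 0 0; 0 0 -0.3 0 0; 0 0 -0.3 0 0; 0 0 -0.3 0 0")

```text
t: 37.45
ee_pos: [545.9, 85.6, 74.3]
eef_rot: [-0.315, -3.126, 0.0]
wrist_force: [0.7, 3.6, -0.9]
opening: 0.1
```

step_arm(steps="0 0 -0.1 0 0; 0 0 -0.2 0 0; 0 0 -0.2 0 0; 0 0 -0.2 0 0; 0 0 -0.2 0 0; 0 0 -0.2 0 0; 0 0 -0.2 0 0; 0 0 -0.2 0 0")

```text
t: 38.25
ee_pos: [545.6, 83.9, 74.3]
eef_rot: [0.315, 3.126, 0.001]
wrist_force: [0.8, 5.9, -0.9]
opening: 0.4
```

step_arm(steps="0 0 -0.1 0 0; 0 0 -0.2 0 0; 0 0 -0.2 0 0; 0 0 -0.2 0 0; 0 0 -0.2 0 0; 0 0 -0.2 0 0; 0 0 -0.2 0 0; 0 0 -0.2 0 0")

```text
t: 39.05
ee_pos: [545.6, 83.7, 74.4]
eef_rot: [0.316, 3.125, 0.005]
wrist_force: [1.8, 11.8, -1.9]
opening: 0.4
```

Force jumped to 12 N with no further travel, so the cover is at its end stop. I'll back off and rise clear.

step_arm(steps="0 0 0.8 0 0; 0 0 1.6 0 0; 0 0 2 0 0; 0 0 2 -3 0; 0 0 2 -7 0; 0 0 2 -11 0; 0 0 2 -14 0; 0 0 2 -14 0")

```text
t: 39.85
ee_pos: [552.9, 101.5, 220.6]
eef_rot: [0.313, 3.115, 0.003]
wrist_force: [0.1, -0.2, 0.4]
opening: -0.1
```

step_arm(steps="0 0 0 0 0; 0 0 0 0 0; 0 0 0 0 0; 0 0 0 0 0; 0 0 0 0 0; 0 0 0 0 0; 0 0 0 0 0; 0 0 0 0 0")

```text
t: 40.65
ee_pos: [549.2, 101.3, 214.3]
eef_rot: [0.315, 3.126, -0.0]
wrist_force: [0.3, -0.4, -0.7]
opening: 0.1
```

```bash
python3 - <<'E'
from m import *
s=get_state(); print(s['t'],s['ee_pos'],s['wrist_force'])
d=cam('scene'); save(d,'s3.png')
def red(d,u,v):
    f=d['frame'].astype(int); m=(f[:,:,0]>f[:,:,1]+40)&(f[:,:,0]>f[:,:,2]+40); k=np.zeros_like(m);k[v-12:v+12,u-12:u+12]=1
    b,a=np.nonzero(m&k); return (a.mean(),b.mean()) if len(a) else None
for o in(76,80): print(o,proj(d,(528.9-.2*o+1,16.8-.98*o+5,132.5)))
r=red(d,322,202); print(r, r and onz(d,*r,132.5))
x=d['frame'][150:330,160:420]; cv2.imwrite('pics/c9.png',cv2.resize(x,None,fx=3,fy=3,interpolation=cv2.INTER_CUBIC)[:,:,::-1])
E
```

```text
40.65 [549.15314823 101.30331475 214.28057421] [ 0.26253342 -0.43971493 -0.71424378]
76 [319.7422324  201.41446412]
80 [320.99296154 201.01652369]
(np.float64(320.25), np.float64(200.75)) [516.57949149 -56.72064455 132.5       ]
```

View pics/c9.png

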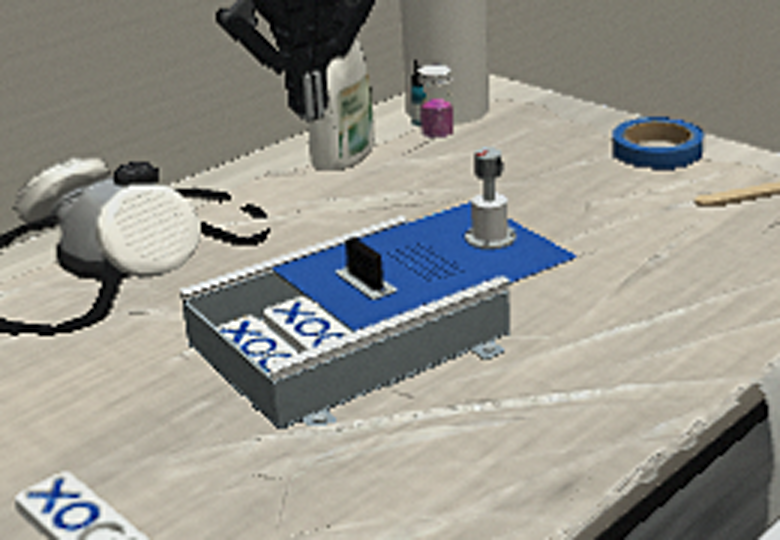

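```bash
python3 -c "
from station import ticket; print(ticket.sign_off())"
```

```text
the job is handed in; nothing more can be done
None
```

I drew out, turned and parked the screw, slid the cover open to its end stop, and handed the job in at about 41 s of the 72 s allowed. I got no verdict on the result.

- **Screw:** I felt the stop at about 21 mm of pull, where the force rose from 9 N to 13 N. I eased back about 0.6 mm and turned the screw counterclockwise about 114°, moving up with it as it rose. It then settled on its land, and I let go. With the fingers clear, the red mark read about 1.55 rad and the head was still about 21 mm up.
- **Parked height:** the screw came to rest on the land at about the same height as the felt stop. I had expected it roughly 1 mm higher. A before/after picture showed no slipping in the grip.
- **Cover:** I pushed it by the tab until the force rose to about 12 N with no further travel. The last camera measurement put it about 78 mm open, good to a few mm. The tab position at the stop agreed, giving about 77 mm.
- **Other objects:** the arm is clear of the box, and the wrist force is about zero. The arm never came near the loose items. The last picture shows the tape roll and a vial upright and the stick lying flat, but I did not re-measure their positions, and the other vial was outside that crop.

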